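Release the clamped board by the hidden groove

ROBOT

A 6-joint arm with a two-finger parallel gripper is mounted at the origin on a cart in front of the work surface, level with it; the furniture and walls round the work are solid. World frame = base frame: x ahead of the robot, y to its left, z up, the work surface at z = 0. Lengths are in m, angles in rad, forces in N, time in s.
With the tool pointing down it reaches from about 0.3 to 0.825 m from the base axis. Payload 5.4 kg.
Tool frame: the origin (TCP) lies between the finger pads; the fingertips stand 22 mm ahead of it and the grasp point (between the pads) lies 3 mm ahead of it; z points along the fingers, y is the line along which they close (so a half turn about z gives the same grasp; the last joint's range is limited). The gripper opens to 92 mm and grips with 3 to 60 N. Pads are 20 mm wide; open, the fingers measure 128 mm over their backs; the gripper's body (75 mm by 189 mm) begins 69 mm behind the grasp point.
Start: joints at [1.077, 0.158, 1.597, -0, 1.386, -0.21], TCP at [0.161, 0.552, 0.237] pointing down, gripper open.
Joint ranges: [-2.91, 2.91], [-0.94, 2.29], [0.18, 2.7], [-1.29, 4.43], [0.17, 2.64], [-3, 3]. Speed limits (rad/s): [2.57, 2.57, 3.14, 3.14, 3.14, 3.14].

INTERFACE

Orientations are given as a rotation vector (axis times angle).
In Python, from station import sense, read_camera, job_done gives the robot as it stands. The module is installed in compiled form; this text tells all that it offers.
- The arm moves only by the tool carry_out, never from a script. Its argument "rows" is text: rows parted by semicolons, each of 7 numbers parted by spaces: the shift along the world's x, y, z each as a share of 0.15 m, from -1 to 1, then the turn, a rotation vector about the world's x, y, z each as a share of 60 degrees, from -1 to 1, then the opening, from 0 (shut) to 1 (fully open). A call has 1 to 8 rows; each row is the pose to reach, as a shift and turn from the pose commanded when the call began; what a row does not reach only later rows make up. A row lasts 1/10 s, in which the tool goes at most 50 mm and 8.59 degrees, less where a joint would pass 70% of its speed; a pose out of reach is approached as far as the arm can. A call with a number of a shift or a turn outside -1 to 1 is refused whole. A call with a gripper value outside its range is refused whole. The fingers move at their own pace and stop on an object; the grip force is fixed at half the most. Time passes only in rows, so rows that repeat a pose let the fingers close. It gives the time, the measured TCP pose, the force, the opening and the grip force at its end, in the units of the state.
- sense(): the state, without advancing time (a new reading comes with each control period).
- read_camera(name): name is "scene" or "top" or "wrist"; returns a dict with "img" (400x640x3 uint8, red, green, blue), "intrinsics" (3x3 intrinsics, pixels), "k1" (the pictures are not rectified: a ray, as slopes to the right and down, at radius r is drawn at 1 + k1 r^2 times it, then the intrinsics apply), "R" (3x3) and "t" (3): a world point X has camera coordinates R X + t; the wrist camera has in their place "tool_from_camera" (4x4, takes a point from camera to tool coordinates, whose origin is the TCP and whose axes are the flange's). Camera axes: x right, y down, z forward; pixel columns grow to the right and rows downward; lengths in m; the calibration is good to about 2 mm. A picture is of the moment at which its call begins: read the wrist's pose just before it. There is no depth.
- job_done(): hands the job in; it is judged then, once.
The state is a dict: "clock": time; "joint_positions": joint angles; "qd": joint speeds; "joint_efforts": joint torques, N m; "ee_pos": TCP position; "eef_rot": TCP orientation; "ft_force": force on the tool from outside, world axes, zero at the start; "wrist_torque": the same for the moment, N m; "opening": opening from 0.0 (shut) to 1.0 (fully open); "finger_force": force on a finger pad.
Only numpy, scipy, OpenCV 4.12 (cv2) and the standard library are available. Lean on these libraries where they do the work, as an engineer would, in place of code of your own. Each camera call takes 0.05 s, during which the arm holds its last target. There are 200 camera calls.

TASK

The controller board is clamped in the bench fixture, and the release is a groove out of sight somewhere along the ledge behind the fixture's tall fence. Feel along that ledge with the closed fingertips until you find the groove, then press the key inside it fully down and finish the program still holding it down, so that the jaw stays open for a colleague. Only push with the fingertips; leave the board and everything else lying where it is.

Things in the scene. Friction and masses are not known exactly. Their poses are not given: they have to be found in the camera images.
- fixture: Low metal clamping fixture fixed to the table. Base plate 198 (x) x 324 (y) x 10 mm. Origin on the table, under the board; x to the back (away from the robot at yaw 0), y to its left, z up. Behind the board an upright dark fence at x = 39 to 49 mm crosses it, and behind the fence runs a steel ledge at x = 49 to 93 mm, open at the back.
- fence_top (a point): middle of the fence's top edge, fixture frame (44, 0, 60) mm. The fence is 10 mm thick, 316 mm long.
- ledge_left (a point): left (+y) end of the ledge: on its top face, midway in its 44 mm depth, fixture frame (71, 150, 42) mm. Just outside stands an end cheek 8 mm thick, its top 8 mm above the ledge. The ledge is five butted steel blocks, each 60 mm along y, centres at y = -120, -60, 0, 60, 120 mm: four plain and solid, one, unknown which, with the release groove.
- ledge_right (a point): right (-y) end of the ledge, likewise with a cheek outside it: fixture frame (71, -150, 42) mm.
- release_key (a joint): Travel of the key, m: 0 up, 0.006 fully down (a firm stop). The groove is 46 mm long in y at its block's middle, as deep in x as the ledge, open at top and back. The key fills its bottom, flat top 12 mm below the ledge top (30 mm above the table). It goes straight down, springs back, gives from about 3 N and needs about 8 N fully down. Pressed: over 0.0045.
- clamp_jaw (a joint): opening of the jaw in front of the board (90 mm wide, 45 mm high, moves towards the fixture's -x), m: 0 closed. It is geared to the key and opens 2 mm for each mm of key travel, 0.012 with the key fully down.
- board: controller board in a clear open housing on legs, 70x106x52 mm, standing on the base plate between jaw and fence; origin at the centre of its underside. It stays where it is.
- terminal_strip: bystander: white screw-terminal strip, 17x75x17, lying on the fixture's base plate left of the board; origin under its centre.
- tape_black: bystander: small roll of black tape, 55x53x19, lying on the base plate right of the board; origin under its centre.
- multimeter: bystander: multimeter, 142x70x41, lying behind the fixture; origin under its centre.
- adapter: bystander: black power adapter brick, 38x58x30, lying behind the fixture; origin under its centre.
- screwdriver: bystander: red screwdriver, 27x206x27, lying left of the fixture; origin under its centre.

How it is judged:
By the outcome, as a careful person would: the job done as asked, in the order asked, and still so for the second after the job is handed in, while the arm keeps its last pose, push and grip.
It also fails if it takes over 58 s, if anything falls off the work surface, if the arm or the gripper's body presses on something with over 40 N, if the wrist force passes 120 N, or if a joint passes its speed limit or range.

## Working session

There is one attempt and no reset: what is moved stays moved. The work goes in short steps, Python scripts to look and compute and a tool call to move; the robot and the scene stay as the last step left them, time stands still between calls to the robot, and variables do not carry over. Pictures are saved under pics/ and viewed, at most 10 in all, crops included, and the job is handed in when it is done.

Besides the shell and the picture viewer there is one more tool, called after "Request:" as a command line: name --argument value ..., lists and objects as JSON in quotes. carry_out: Moves the arm, as the interface text tells. Its arguments: {"type":"object","properties":{"rows":{"type":"string"}},"required":["rows"]}

```bash
mkdir -p pics
cat > h.py <<'E'
import numpy as np, cv2
from station import sense, read_camera
def snap(n,f):
    c=read_camera(n); cv2.imwrite('pics/'+f,c['img'][:,:,::-1]); return c
def ray(c,u,v):
    K=np.array(c['intrinsics']); d=np.array([(u-K[0,2])/K[0,0],(v-K[1,2])/K[1,1]]); s=d.copy()
    for _ in range(30): s=d/(1+c['k1']*(s@s))
    R=np.array(c['R']); return -R.T@np.array(c['t']), R.T@np.array([s[0],s[1],1])
def atz(c,u,v,z):
    o,d=ray(c,u,v); return o+d*(z-o[2])/d[2]
def proj(c,X):
    p=np.array(c['R'])@X+np.array(c['t']); s=p[:2]/p[2]; s=s*(1+c['k1']*(s@s)); K=np.array(c['intrinsics'])
    return K[0,0]*s[0]+K[0,2],K[1,1]*s[1]+K[1,2]
E
python3 - <<'E'
from h import *
import pickle
print(sense())
d={}
for n in('scene','top'):
    d[n]=snap(n,n+'.png'); o,_=ray(d[n],320,200); print(n,o,d[n]['k1'],d[n]['intrinsics'])
pickle.dump(d,open('cam.pkl','wb'))
E
```

```text
{'clock': 0.0, 'joint_positions': array([ 1.07690782e+00,  1.59025776e-01,  1.59819472e+00, -2.42289496e-05,
        1.38618687e+00, -2.10129047e-01]), 'qd': array([ 0.00030357, -0.0001292 , -0.00101492,  0.0002406 ,  0.00072768,
       -0.00106245]), 'joint_efforts': array([ 1.80448678e-03, -3.85574234e+01, -3.22107482e+01,  7.03924242e-02,
        3.79072933e-02, -1.10898977e-04]), 'ee_pos': array([0.16074827, 0.55148038, 0.23565074]), 'eef_rot': array([-4.44141997e-01, -3.10942834e+00,  2.68813311e-03]), 'ft_force': array([0.08673539, 0.58738951, 0.16018528]), 'wrist_torque': array([ 0.02808345,  0.00575459, -0.00206384]), 'finger_force': 0.0, 'opening': 1.0020389762966306}
scene [ 0.0533121  -0.99576846  0.6337047 ] -0.1423626092453641 [[501.29888742   0.         324.52441781]
 [  0.         501.29888742 200.18108276]
 [  0.           0.           1.        ]]
top [0.40968464 0.10741892 1.11070031] -0.058302242266918436 [[383.88606748   0.         313.2164318 ]
 [  0.         383.88606748 200.60239191]
 [  0.           0.           1.        ]]
```

View pics/top.png

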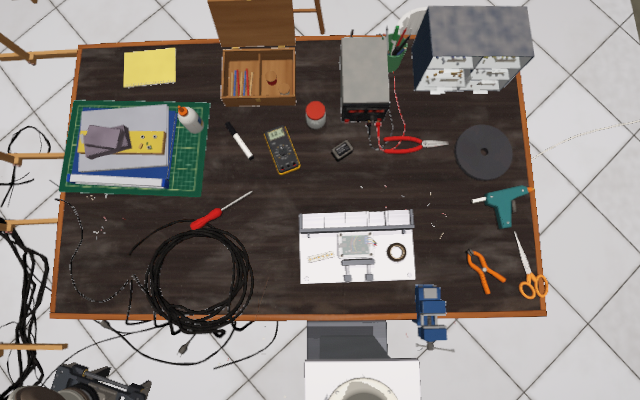

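View pics/scene.png

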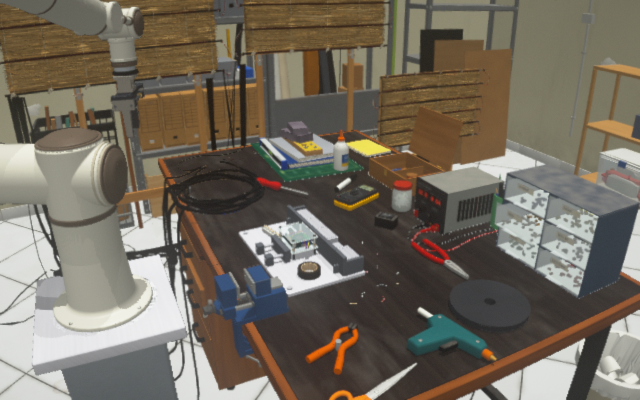

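The top picture shows the fixture at about (300–414, 208–283), the fence and ledge along its back edge, and the multimeter at (282,150). The scene picture shows the fence from behind the arm, at about (290,207) to (362,268). I'll enlarge both for the corners.

Run:
```python
import cv2
a=cv2.imread('pics/top.png')[195:295,290:425]; cv2.imwrite('pics/t2.png',cv2.resize(a,None,fx=5.9,fy=5.9,interpolation=cv2.INTER_CUBIC))
a=cv2.imread('pics/scene.png')[195:295,230:370]; cv2.imwrite('pics/s2.png',cv2.resize(a,None,fx=5.7,fy=5.7,interpolation=cv2.INTER_CUBIC))
```

```text
(no output)
```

View pics/t2.png

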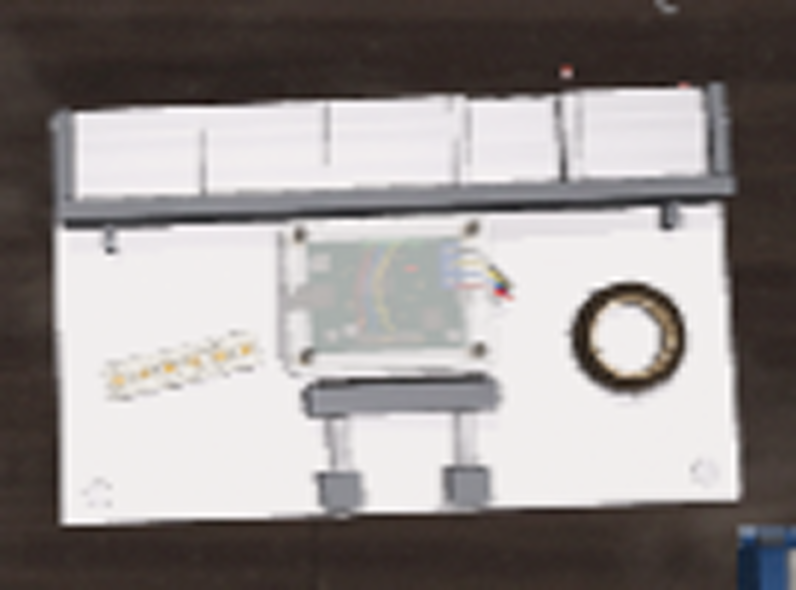

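View pics/s2.png

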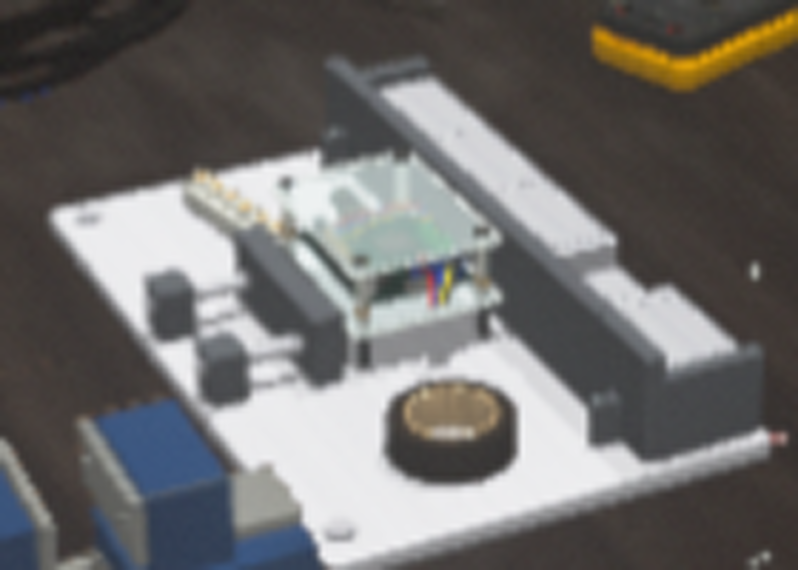

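Enlarged top view: the base plate's front corners are at (62,523) and (740,498), the fence runs (60,212)–(735,188), and the ledge is behind it. The scene crop shows what looks like a notch right of the middle, at about (610,265). I'll confirm it by feel. First I'll fit the fixture pose.

```bash
cat > fit.py <<'E'
from h import *
import pickle
from scipy.optimize import least_squares
d=pickle.load(open('cam.pkl','rb'))
T=lambda u,v:('top',u/5.9+290-.4,v/5.9+195-.4)
S=lambda u,v:('scene',u/5.7+230-.4,v/5.7+195-.4)
obs=[(T(62,523),(-99,162,10)),(T(740,498),(-99,-162,10)),(T(735,193),(39,-158,60)),(T(62,223),(39,158,60)),
 (T(75,112),(93,150,42)),(T(702,89),(93,-150,42)),
 (S(768,448),(99,-162,10)),(S(52,212),(-99,162,10)),(S(330,60),(39,158,60))]
def W(p,X):
    X=np.array(X)/1e3; c,s=np.cos(p[2]),np.sin(p[2]); return np.array([p[0]+c*X[0]-s*X[1],p[1]+s*X[0]+c*X[1],X[2]])
f=lambda p:np.concatenate([np.array(proj(d[o[0]],W(p,X)))-o[1:] for o,X in obs])
r=least_squares(f,[.3,0,0],loss='soft_l1'); P=r.x
if __name__=='__main__':
    print(P,np.degrees(P[2])); print(f(P).reshape(-1,2).round(1))
    for y in(-120,-60,0,60,120): print(y,W(P,(71,y,42)).round(4))
    for n,u,v,z in(('top',282,150,.03),('top',343,150,.03)): print(atz(d[n],u,v,z))
    print(W(P,(99,162,0)),np.linalg.norm(W(P,(71,-150,42))[:2]))
E
python3 fit.py
```

```text
[0.46787351 0.00771914 0.02008723] 1.1509132789985972
[[ 0.1 -0.6]
 [ 0.2 -0. ]
 [ 0.5  1.1]
 [-0.7 -0.2]
 [-0.1 -0.1]
 [ 0.3  0.3]
 [ 1.2 -1.5]
 [ 0.  -0.2]
 [-1.3  0.2]]
-120 [ 0.5413 -0.1108  0.042 ]
-60 [ 0.5401 -0.0508  0.042 ]
0 [0.5389 0.0091 0.042 ]
60 [0.5377 0.0691 0.042 ]
120 [0.5364 0.1291 0.042 ]
[0.74810231 0.21856459 0.03      ]
[0.7452321  0.03992394 0.03      ]
[0.56359963 0.17167496 0.        ] 0.5598721986773574
```

Fit residuals are about 1 px, so the pose is good. I'm closing the fingers, aligning with the fixture (+17.4°) and travelling to above the left block.

Request:
carry_out --rows "0.15 -0.15 0 0 0 0.05 0;0.35 -0.35 0 0 0 0.12 0;0.55 -0.55 0 0 0 0.2 0;0.75 -0.75 0 0 0 0.27 0;0.9 -0.9 0 0 0 0.29 0;1 -1 0 0 0 0.29 0;1 -1 0 0 0 0.29 0"

```text
clock: 0.8
ee_pos: [0.3124, 0.4003, 0.2362]
eef_rot: [0.026, -3.141, 0.001]
ft_force: [0.0, -0.2, 0.2]
opening: 0.412
finger_force: 0.0
```

Request:
carry_out --rows "0.15 -0.15 -0.05 0 0 0 0;0.35 -0.35 -0.1 0 0 0 0;0.55 -0.55 -0.2 0 0 0 0;0.75 -0.75 -0.3 0 0 0 0;0.9 -0.9 -0.4 0 0 0 0;1 -1 -0.4 0 0 0 0;1 -1 -0.4 0 0 0 0"

```text
clock: 1.5
ee_pos: [0.4617, 0.251, 0.1758]
eef_rot: [0.027, -3.14, 0.001]
ft_force: [-0.3, 0.4, 1.1]
opening: 0.002
finger_force: 0.0
```

Request:
carry_out --rows "0.15 -0.25 -0.1 0 0 0 0;0.35 -0.5 -0.2 0 0 0 0;0.5 -0.82 -0.3 0 0 0 0;0.5 -0.82 -0.4 0 0 0 0;0.5 -0.82 -0.4 0 0 0 0;0.5 -0.82 -0.4 0 0 0 0"

```text
clock: 2.1
ee_pos: [0.5352, 0.1306, 0.1167]
eef_rot: [0.033, -3.14, -0.001]
ft_force: [-0.4, 0.2, 0.5]
opening: 0.006
finger_force: 0.0
```

```bash
python3 -c "
from h import *
from scipy.spatial.transform import Rotation as R
s=sense();print(s['clock'],s['ee_pos'],s['ft_force'],s['opening']);print(R.from_rotvec(s['eef_rot']).as_matrix().round(3))"
```

```text
2.1 [0.53523989 0.1305822  0.11668502] [-0.37349835  0.19015135  0.49590546] 0.00608623525472649
[[-1.    -0.021 -0.001]
 [-0.021  1.     0.001]
 [ 0.001  0.001 -1.   ]]
```

Request:
carry_out --rows "0 0 -0.15 0 0 0 0;0 0 -0.27 0 0 0 0;0 0 -0.31 0 0 0 0;0 0 -0.33 0 0 0 0;0 0 -0.34 0 0 0 0;0 0 -0.35 0 0 0 0;0 0 -0.36 0 0 0 0;0 0 -0.36 0 0 0 0"

```text
clock: 2.9
ee_pos: [0.5368, 0.1292, 0.0644]
eef_rot: [-0.031, 3.14, 0.001]
ft_force: [-3.3, 0.4, 7.8]
opening: 0.008
finger_force: 3.8
```

Firm ledge at tip height 42.4 mm, so this block is solid. I'm sliding along it to the next block.

Request:
carry_out --rows "0 -0.05 0 0 0 0 0;0 -0.12 0 0 0 0 0;0 -0.19 0 0 0 0 0;0 -0.26 0 0 0 0 0;0 -0.33 0 0 0 0 0;0.01 -0.38 0 0 0 0 0;0.01 -0.4 0 0 0 0 0;0.01 -0.4 0 0 0 0 0"

```text
clock: 3.7
ee_pos: [0.5392, 0.0685, 0.0644]
eef_rot: [-0.03, 3.138, 0.0]
ft_force: [0.0, 1.2, 5.6]
opening: 0.001
finger_force: 2.8
```

Request:
carry_out --rows "0 -0.05 0 0 0 0 0;0 -0.12 0 0 0 0 0;0 -0.19 0 0 0 0 0;0 -0.26 0 0 0 0 0;0 -0.33 0 0 0 0 0;0.01 -0.38 0 0 0 0 0;0.01 -0.4 0 0 0 0 0;0.01 -0.4 0 0 0 0 0"

```text
clock: 4.5
ee_pos: [0.5406, 0.0084, 0.0644]
eef_rot: [-0.03, 3.138, -0.0]
ft_force: [-0.1, 1.2, 5.4]
opening: 0.002
finger_force: 2.9
```

Still solid under blocks 60 and 0 at the same height. On to the next one.

Request:
carry_out --rows "0 -0.05 0 0 0 0 0;0 -0.12 0 0 0 0 0;0 -0.19 0 0 0 0 0;0 -0.26 0 0 0 0 0;0 -0.33 0 0 0 0 0;0 -0.37 0 0 0 0 0;0 -0.39 0 0 0 0 0;0 -0.39 0 0 0 0 0"

```text
clock: 5.3
ee_pos: [0.5388, -0.0499, 0.0624]
eef_rot: [0.03, -3.141, -0.0]
ft_force: [0.3, 0.4, -0.5]
opening: 0.004
finger_force: 0.0
```

The fingers dropped free, so this is the groove, and they sit centred to within 1 mm. Pressing down gradually.

Request:
carry_out --rows "0 0 -0.03 0 0 0 0;0 -0.005 -0.06 0 0 0 0;0 -0.005 -0.08 0 0 0 0;0 -0.005 -0.1 0 0 0 0;0 -0.005 -0.115 0 0 0 0;0 -0.005 -0.125 0 0 0 0;0 -0.005 -0.13 0 0 0 0;0 -0.005 -0.13 0 0 0 0"

```text
clock: 6.1
ee_pos: [0.5391, -0.0501, 0.0462]
eef_rot: [0.033, -3.14, -0.0]
ft_force: [-12.7, 2.2, 28.9]
opening: 0.006
finger_force: 14.0
```

Request:
carry_out --rows "0 0 0.005 0 0 0 0;0 0 0.005 0 0 0 0;0 0 0.005 0 0 0 0;0 0 0.005 0 0 0 0;0 0 0.005 0 0 0 0;0 0 0.005 0 0 0 0;0 0 0.005 0 0 0 0;0 0 0.005 0 0 0 0"

```text
clock: 6.9
ee_pos: [0.539, -0.05, 0.0462]
eef_rot: [0.032, -3.14, -0.0]
ft_force: [-9.6, 1.9, 23.5]
opening: 0.006
finger_force: 11.2
```

Run:
```python
from h import *
s=sense();print(s['clock'],s['ee_pos'],s['ft_force'])
a=[read_camera(n)['img'][:,:,::-1] for n in('top','scene')]
b=[cv2.imread('pics/top.png'),cv2.imread('pics/scene.png')]
f=lambda i,r:cv2.resize(i[r[0]:r[1],r[2]:r[3]],(400,300),interpolation=cv2.INTER_CUBIC)
r=[(195,295,290,425),(195,295,230,370)]
cv2.imwrite('pics/fin.png',np.vstack([np.hstack([f(x[i],r[i]) for x in(b,a)]) for i in(0,1)]))
```

```text
6.9 [ 0.53902877 -0.050032    0.04622751] [-9.58553096  1.92413123 23.45674397]
```

View pics/fin.png

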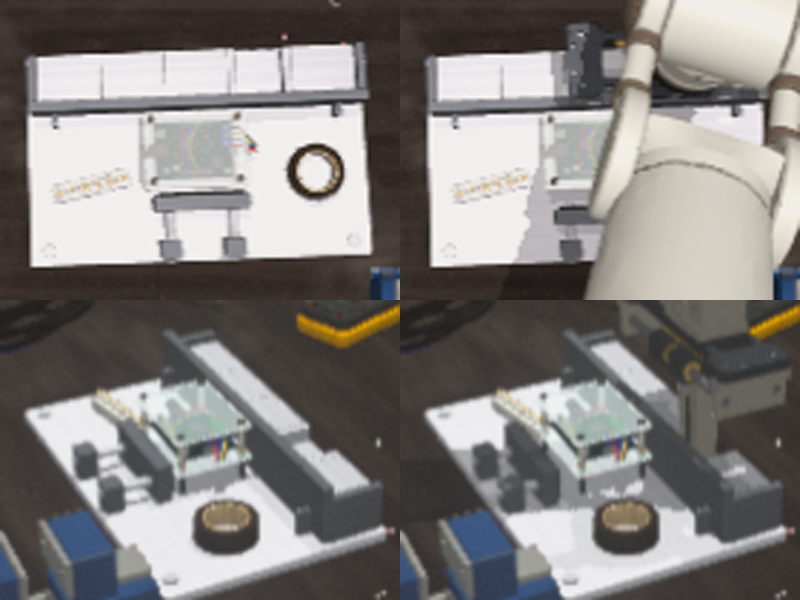

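The before/after pictures show the fingers in the groove and the jaw moved forward, from row 202 to 215 in the top panels. The board, strip and tape haven't moved. The tip is at 24.2 mm, the key's firm stop, under 23 N.

```bash
python3 -c "
from station import job_done; print(job_done())"
```

```text
the job is handed in; nothing more can be done
None
```

I felt along the ledge from its left end, found the groove in the fourth block (y = -60 mm), and handed in with the key held down on its firm stop at about 23 N and the jaw open; the board, terminal strip and tape look unmoved in the pictures.

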